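# Fetch the ashed boat from the furnace tube and weigh it

### The job

Pick up the spring tongs, reach into the open mouth of the furnace's quartz tube, squeeze them shut on the near end of the little porcelain boat and draw it out level. Set the boat down gently, upright and whole on the middle of the balance pan, let go of it, then lay the tongs back on the white tile. Touch the boat with the tongs only, do not force the quartz tube or press on the pan, and leave the bottles and jar where they are.

Things in the scene. Friction and masses are not known exactly. Their poses are not given: they have to be found in the camera images.
- tongs: Steel spring tongs, 257 mm long, about 110 g, lying flat on the tile, arms side by side so that they open sideways. Origin: on the underside, midway between the finger grips (near the centre of mass); +x to the jaw tips, z up. Two mirror-image arms, hinged at the tail (x = -105), are held open by a spring and move together; the frame stays in the middle
- tong_grip (a point): 10 mm above the tongs' origin, midway between the flat serrated finger plates: 70 mm long (x -35 to 35), 20 mm high, from the underside up. Their outer faces are 45 mm apart relaxed, 39 mm with the jaws ready to enter (plates then parallel), 36 mm with the jaws on the boat. Each plate pushes back about 5 N at 45 mm, 9 N at 39 mm, 11 N at 36 mm: held half squeezed, the tongs can be carried
- tong_jaws (a point): Midway between the jaws at mid height, at x = 132, 10 mm above the underside, in the frame of tongs; tips at x = 140. The jaws are the last 20 mm of two slim straight noses, x = 50 to 140, 10 mm high (5 to 15 mm above the underside), 3 mm thick. Inside gap 35 mm relaxed, 21 mm with the grips at 39 mm, 14 mm at 36 mm: each 1 mm off the grips takes 2.3 mm off the gap
- tile: White glazed tile fixed on the bench, 280 x 120 x 6 mm, with the tongs lying on it lengthways. Origin: centre of the underside; +x along its length, the way the tongs point within 6 degrees
- boat: White porcelain boat, an open trough 50 long, 14 wide, 14 mm high (foot 8 wide, 3 high; above it straight side walls), 20 to 35 g. Lies lengthways on the tube's floor, near end 40 to 70 mm inside the mouth. Origin: centre of the underside; x along its length into the tube, z up. Grip across the width, jaws 12 to 20 mm over the near end, tongs' mid height about 11 mm above its underside
- furnace: Bench tube furnace, fixed: grey and white box 240 long, 180 wide, 186 mm high, with a clear quartz tube sticking out 150 mm towards the robot. Origin: on the bench under the tube's open mouth; +x runs into the bore, along its level axis, z up; the box begins at x = 150 mm
- tube: Clear quartz tube, part of the furnace; outer diameter 50, bore 44 mm, plugged 146 mm deep. The bore's floor is a flat 12 mm wide, 78 mm above the bench. With their mid height 11 mm above that floor, jaws fit if they measure under 31 mm outside. Origin: mouth centre; +x into the bore
- tube_mouth (a point): Centre of the tube's open mouth, on its axis, 100 mm above the bench; +x into the bore
- balance: Top-loading balance, fixed, 270 (x) by 190 (y) mm; housing 56 mm high round the pan, 40 mm at the display. Origin: centre of the underside; display at -x, towards the robot
- pan_top (a point): Centre of the balance pan's upper face when unloaded: 72 mm above the bench, 35 mm to +x of the balance's origin
- pan: Round steel balance pan, radius 65 mm; origin at the centre of its upper face. Sprung: yields after 1.5 N, then 1 mm per 2.5 N, 5 mm at most
- waste_bottle: White bottle with blue cap, 90 mm across, 206 mm tall, a bystander. Origin: centre of the underside
- small_bottle: Small amber bottle with white cap, 52 mm across, 85 mm tall, a bystander. Origin: centre of the underside
- glass_jar: Open clear glass jar with some steel beads, 74 mm across, 84 mm tall, a bystander. Origin: centre of the underside
- sample_tube: Clear upright sample tube with red cap, 35 mm across, 115 mm tall, a bystander. Origin: centre of the underside

How it is judged:
On the way, in this order (a step that is already met when the one before it is completed fails the run):
1. the boat has been drawn clear of the tube mouth, held between the jaws of the tongs (x of boat in the frame of tube_mouth below -0.028 m and contact force between tongs and boat above 0.3 N and height (world z) of boat above 0.03 m), for 0.2 s.
2. the boat stands on the pan, upright, and the tongs have let go of it (contact force between boat and pan above 0.08 N and contact force between tongs and boat below 0.02 N and horizontal distance between boat and pan_top below 0.035 m and angle between boat's own z axis and vertical below 0.1 rad), for 0.3 s.
At the end, for the whole second after the job is handed in: The boat stands on the balance pan, upright within 6 degrees, its centre within 35 mm of the pan's centre, at rest and not touched by the tongs; the tongs lie flat (within 8 degrees) on the tile, their finger grips within 60 mm of the tile's centre, at rest (all of step 2 and linear speed of each of boat, tongs below 0.02 m/s and contact force between tongs and tile above 0.2 N and horizontal distance between tong_grip and tile below 0.06 m and angle between tongs's own z axis and vertical below 0.15 rad and height (world z) of tongs below 0.016 m).
It fails at once if the gripper or arm touches the boat (contact force between any of the fingers, the arm and boat above 0.2 N).
It fails at once if the boat is tipped more than 30 degrees (angle between boat's own z axis and vertical above 0.52 rad).
It fails at once if the quartz tube is forced: more than 12 N from the tongs, or any knock from the robot above 5 N (contact force between tongs and tube above 12 N or contact force between any of the arm, the fingers and tube above 5 N).
It fails at once if the pan is pressed with more than 10 N (contact force between pan and anything else above 10 N).
It fails at once if a bottle or the jar is moved more than 30 mm (distance of any of waste_bottle, small_bottle, glass_jar, sample_tube from where it was at the start of the episode above 0.03 m).
It also fails if it takes over 54 s, if anything falls off the work surface, if the arm or the gripper's body presses on something with over 40 N, if the wrist force passes 120 N, or if a joint passes its speed limit or range.

### The arm

A 6-joint arm with a two-finger parallel gripper is mounted at the origin on the work surface. World frame = base frame: x ahead of the robot, y to its left, z up, the work surface at z = 0. Lengths are in m, angles in rad, forces in N, time in s.
With the tool pointing down it reaches from about 0.35 to 0.85 m from the base axis. Payload 8.1 kg.
Tool frame: the origin (TCP) lies on the mounting face of the last link; the fingertips stand 186 mm ahead of it and the grasp point (between the pads) lies 167 mm ahead of it; z points along the fingers, y is the line along which they close (so a half turn about z gives the same grasp; the last joint's range is limited). The gripper opens to 93 mm and grips with 3 to 60 N. Pads are 15 mm wide; open, the fingers measure 128 mm over their backs; the gripper's body (75 mm by 188 mm) begins 65 mm behind the grasp point.
Start: joints at [-1.326, 0.13, 1.488, -0, 1.523, -0.085], TCP at [0.194, -0.568, 0.405] pointing down, gripper open.
Joint ranges: [-2.96, 2.96], [-0.89, 2.26], [0.02, 2.5], [-1.34, 4.48], [0, 2.73], [-2.66, 2.66]. Speed limits (rad/s): [2.39, 2.39, 2.79, 3.14, 3.14, 3.14].

### API

Orientations are given as a rotation vector (axis times angle).
In Python, from plant import read_state, read_camera, camera_params, close_job gives the robot as it stands. The module is installed in compiled form; this text tells all that it offers.
- The arm moves only by the tool servo_tool, never from a script. Its argument "increments" is a list of rows, each an object with "slide": the shift along the tool's x, y, z in mm, a list of three; "dr": the turn, a rotation vector about the tool's x, y, z in rad, a list of three; "jaw": the closure, from 0 (fully open) to 1 (shut). In form: [{"slide": [x, y, z], "dr": [ax, ay, az], "jaw": jaw}, ...]. A call has 1 to 20 rows; each row is the pose to reach, as a shift and turn from the pose commanded when the call began, along the tool's axes at that moment; what a row does not reach only later rows make up. A row lasts 1/10 s, in which the tool goes at most 50 mm and 8.59 degrees, less where a joint would pass 70% of its speed; a pose out of reach is approached as far as the arm can. A call with a gripper value outside its range is refused whole. The fingers move at their own pace and stop on an object; "force" is the grip in N (left out, the last holds). Time passes only in rows, so rows that repeat a pose let the fingers close. It gives the time, the measured TCP pose, the force, the opening and the grip force at its end, in the units of the state.
- read_state(): the state, without advancing time (a new reading comes with each control period).
- read_camera(name): name is "side" or "top"; returns (picture, depth): 420x560x3 uint8, red, green, blue; 420x560 float32, m along the optical axis (not along the pixel's ray), 0 where there is no reading.
- camera_params(name): a dict with "fx", "fy", "cx", "cy" (pixels), "rvec" (rotation vector, rad) and "tvec" (3), from world to camera coordinates, as OpenCV has them. Camera axes: x right, y down, z forward; pixel columns grow to the right and rows downward; lengths in m; the calibration is good to about 2 mm. A picture is of the moment at which its call begins. camera_params takes no time and is no camera call.
- close_job(): hands the job in; it is judged then, once.
The state is a dict: "t": time; "q": joint angles; "dq": joint speeds; "joint_torque": joint torques, N m; "tool_pos": TCP position; "orientation": TCP orientation; "force": force on the tool from outside, world axes, zero at the start; "wrist_torque": the same for the moment, N m; "opening": finger opening in m; "gripper_force": force on a finger pad.
Only numpy, scipy, OpenCV 4.12 (cv2) and the standard library are available. Lean on these libraries where they do the work, as an engineer would, in place of code of your own. Each camera call takes 0.05 s, during which the arm holds its last target. There are 200 camera calls.

## Working session

There is one attempt and no reset: what is moved stays moved. The work goes in short steps, Python scripts to look and compute and a tool call to move; the robot and the scene stay as the last step left them, time stands still between calls to the robot, and variables do not carry over. Pictures are saved under pics/ and viewed, at most 12 in all, crops included, and the job is handed in when it is done.

Besides the shell and the picture viewer there is one more tool, called by a JSON object that holds its "api" and its "payload", one argument or row to a line. servo_tool: Moves the arm, as the interface text tells. Its arguments: {"type":"object","properties":{"increments":{"type":"array"},"force":{"type":"number"}},"required":["increments"]}

```bash
mkdir -p pics; cat > h.py <<'E'
import numpy as np, cv2
from plant import read_state, read_camera, camera_params
def cam(name):
    p=camera_params(name);R=cv2.Rodrigues(np.array(p["rvec"],float))[0];return p,R,np.array(p["tvec"],float).ravel()
def cloud(name,d):
    p,R,t=cam(name);v,u=np.mgrid[:d.shape[0],:d.shape[1]]
    c=np.stack([(u-p["cx"])/p["fx"]*d,(v-p["cy"])/p["fy"]*d,d],-1)
    w=(c-t)@R; w[d==0]=np.nan; return w
def onz(name,u,v,z):
    p,R,t=cam(name);r=R.T@np.array([(u-p["cx"])/p["fx"],(v-p["cy"])/p["fy"],1]);o=-R.T@t
    return o+r*(z-o[2])/r[2]
E
python3 - <<'E'
from h import *
for n in("side","top"):
    i,d=read_camera(n);cv2.imwrite(f"pics/{n}0.png",i[:,:,::-1]);np.save(n+"_d.npy",d);np.save(n+"_i.npy",i)
    p,R,t=cam(n);print(n,p["fx"],(-R.T@t).round(3),R.round(2).tolist())
print(read_state())
E
```

```text
side 510.0098411379978 [0.078 0.721 1.238] [[-0.83, -0.56, 0.0], [-0.44, 0.64, -0.63], [0.35, -0.52, -0.78]]
top 489.7686562653214 [ 0.285 -0.049  1.531] [[0.01, -1.0, -0.0], [-0.98, -0.01, -0.2], [0.2, 0.0, -0.98]]
{'t': 0.1, 'q': array([-1.32638845e+00,  1.31073980e-01,  1.48915134e+00, -4.91109855e-06,
        1.52300532e+00, -8.54039371e-02]), 'dq': array([ 0.00190286, -0.0004559 , -0.00365932,  0.00023483,  0.00011043,
       -0.00123304]), 'joint_torque': array([ 9.64734245e-04, -5.61344647e+01, -4.93093407e+01,  7.69859855e-02,
        2.91355076e-02, -6.44617467e-05]), 'tool_pos': array([ 0.19428777, -0.56745837,  0.40380952]), 'orientation': array([-3.09736285e+00, -5.15454722e-01,  2.11909921e-04]), 'force': array([0.88271727, 0.26806393, 1.09240392]), 'wrist_torque': array([-0.03313569, -0.01261589, -0.02919891]), 'gripper_force': 0.0, 'opening': 0.09340039453742022}
```

View pics/top0.png

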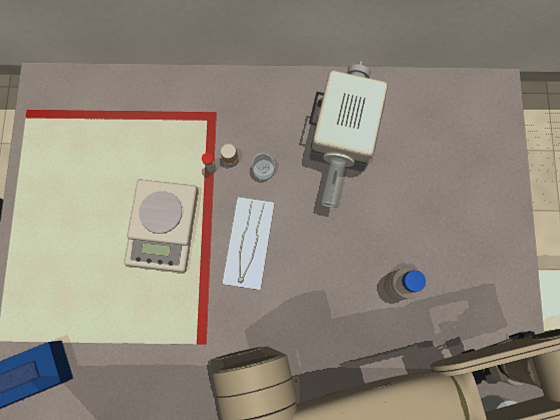

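View pics/side0.png

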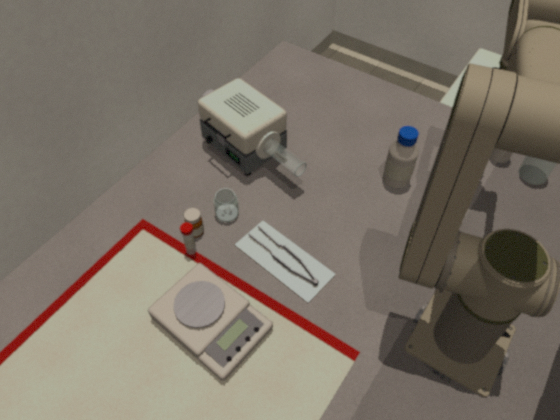

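Top view: the tile is at about (249,243) with the tongs pointing up, tail near (241,280) and tips near (250–266,202). The pan is at (160,212), the tube mouth at (328,205) and the furnace box at (350,112). The waste bottle is at (412,282) and the jar at (263,166). The side view agrees.

```bash
python3 - <<'E'
from h import *
i=np.load("top_i.npy");d=np.load("top_d.npy");w=cloud("top",d);z=w[...,2]
def rect(m,zz,n,name="top"):
    m=m.astype(np.uint8);k,l,s,c=cv2.connectedComponentsWithStats(m);j=1+np.argmax(s[1:,4]);v,u=np.nonzero(l==j)
    P=np.array([onz(name,a,b,zz)[:2] for a,b in zip(u,v)]);r=cv2.minAreaRect((P*1000).astype(np.float32));print(n,r,"mean",P.mean(0).round(4),len(P))
    return P
v,u=np.mgrid[:420,:560]
box=lambda a,b,c,e:(u>a)&(u<b)&(v>c)&(v<e)
tile=box(215,285,190,300)&(i.min(-1)>175); rect(cv2.morphologyEx(tile.astype(np.uint8),cv2.MORPH_CLOSE,np.ones((9,9))),.006,"tile")
rect(box(120,200,170,250)&(z>.064)&(z<.085),.072,"pan")
rect(box(120,205,170,275)&(z>.045)&(z<.066),.056,"bal")
rect(box(300,400,60,180)&(z>.176)&(z<.196),.186,"box")
print("mouth guess",onz("top",328,206,.1))
t=box(220,280,195,295)&(i.max(-1)<150);P=np.array([onz("top",a,b,.02)[:2] for b,a in zip(*np.nonzero(t))])
c=cv2.resize(i[145:225,300:370],None,fx=5.6,fy=5.6,interpolation=cv2.INTER_CUBIC)[:,:,::-1]
c2=cv2.resize(i[190:300,215:285],None,fx=5.4,fy=5.4,interpolation=cv2.INTER_CUBIC)[:,:,::-1]
o=np.zeros((595,780,3),np.uint8);o[:448,:392]=c;o[:594,395:395+378]=c2;cv2.imwrite("pics/c1.png",o)
s=np.load("side_i.npy");cv2.imwrite("pics/c2.png",cv2.resize(s[120:200,245:325],None,fx=7,fy=7,interpolation=cv2.INTER_CUBIC)[:,:,::-1])
E
```

```text
Traceback (most recent call last):
  File "h.py", line 10, in onz
    p,R,t=cam(name);r=R.T@np.array([(u-p["cx"])/p["fx"],(v-p["cy"])/p["fy"],1]);o=-R.T@t
          ~~~^^^^^^
  File "h.py", line 4, in cam
    p=camera_params(name);R=cv2.Rodrigues(np.array(p["rvec"],float))[0];return p,R,np.array(p["tvec"],float).ravel()
ValueError: time passes only in moves, steps and waits
```

```bash
python3 - <<'E'
s=open("h.py").read().replace("def cam(","from functools import lru_cache\n@lru_cache\ndef cam(");open("h.py","w").write(s)
E
cat > m.py <<'E'
from h import *
i=np.load("top_i.npy");d=np.load("top_d.npy");w=cloud("top",d);z=w[...,2]
def rect(m,zz,n,name="top"):
    m=m.astype(np.uint8);k,l,s,c=cv2.connectedComponentsWithStats(m);j=1+np.argmax(s[1:,4]);v,u=np.nonzero(l==j)
    P=np.array([onz(name,a,b,zz)[:2] for a,b in zip(u,v)]);r=cv2.minAreaRect((P*1000).astype(np.float32));print(n,np.round(r[0],1),np.round(r[1],1),round(r[2],2),"mean",P.mean(0).round(4),len(P))
    return P
v,u=np.mgrid[:420,:560]
box=lambda a,b,c,e:(u>a)&(u<b)&(v>c)&(v<e)
tile=box(215,285,190,300)&(i.min(-1)>175); rect(cv2.morphologyEx(tile.astype(np.uint8),cv2.MORPH_CLOSE,np.ones((9,9))),.006,"tile")
rect(box(120,200,170,250)&(z>.064)&(z<.085),.072,"pan")
rect(box(120,205,170,275)&(z>.045)&(z<.066),.056,"bal")
rect(box(300,400,60,180)&(z>.176)&(z<.196),.186,"box")
print("mouth guess",onz("top",328,206,.1))
c=cv2.resize(i[145:225,300:370],None,fx=5.6,fy=5.6,interpolation=cv2.INTER_CUBIC)[:,:,::-1]
c2=cv2.resize(i[190:300,215:285],None,fx=5.4,fy=5.4,interpolation=cv2.INTER_CUBIC)[:,:,::-1]
o=np.zeros((595,780,3),np.uint8);o[:448,:392]=c;o[:594,395:395+378]=c2;cv2.imwrite("pics/c1.png",o)
s=np.load("side_i.npy");cv2.imwrite("pics/c2.png",cv2.resize(s[120:200,245:325],None,fx=7,fy=7,interpolation=cv2.INTER_CUBIC)[:,:,::-1])
E
python3 m.py
```

```text
tile [506.   53.4] [118.6 278.3] 82.02 mean [0.5033 0.0537] 3316
pan [585.7 320.7] [124.4 128.7] 0.82 mean [0.5858 0.3204] 1382
bal [561.5 320.7] [189.9 245.6] 84.2 mean [0.5677 0.3168] 2796
box [ 867.8 -247.1] [177.4 237.3] 77.11 mean [ 0.867  -0.2473] 4479
mouth guess [ 0.60493722 -0.18811495  0.1       ]
```

View pics/c1.png

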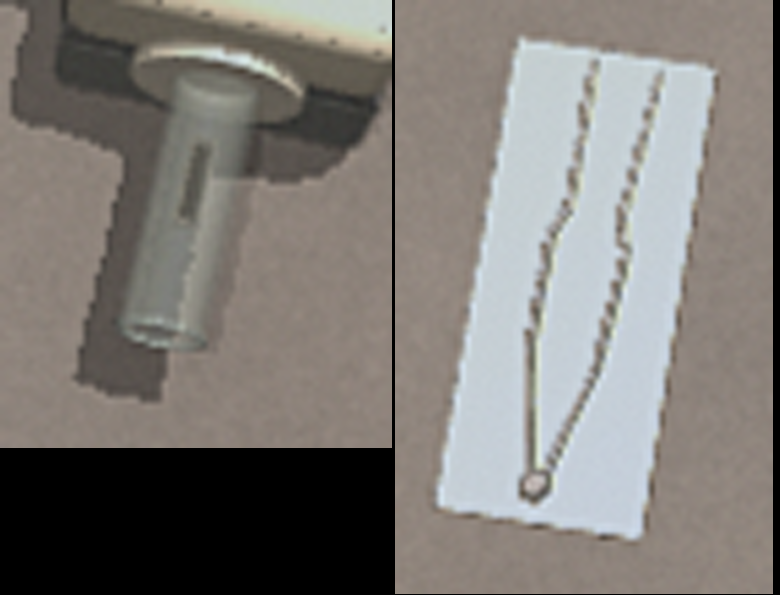

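View pics/c2.png

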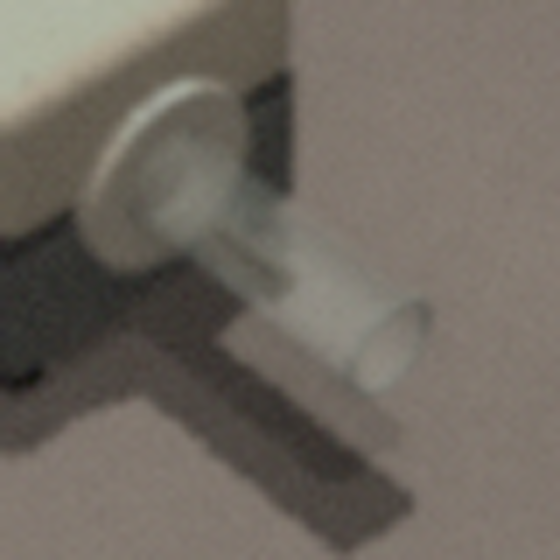

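Crops:
- **Tube:** the mouth rim's centre is at about (329,206). The boat's dark trough runs from (336.6,170.5) to (333,184.3).
- **Tongs:** pivot at (240.9,279.6), tips at (252.2,201.5) and (264.1,203.5).
- **Side crop:** confirms the boat lies along the tube.

```bash
cat > goal.py <<'E'
from h import *
from scipy.spatial.transform import Rotation as Ro
def goal(x,y,z,yaw,s=None):
    "print slide/dr from current pose to TCP pointing down at x,y,z with tool x at yaw (deg)"
    s=s or read_state();R=Ro.from_rotvec(s["orientation"]);G=Ro.from_euler("ZX",[yaw,180],degrees=True)
    print("t",round(s["t"],2),"slide",(R.inv().apply(np.array([x,y,z])-s["tool_pos"])*1000).round(1),"dr",(R.inv()*G).as_rotvec().round(4))
E
python3 - <<'E'
from goal import *
pv=onz("top",240.9,279.6,.028)
for zt in(.02,):
    a=onz("top",252.2,201.5,zt);b=onz("top",264.1,203.5,zt);m=(a+b)/2
    print(pv,a,b,m,"len",np.linalg.norm((m-pv)[:2]),"gap",np.linalg.norm(a-b));d=(m-pv)[:2];print("yaw",np.degrees(np.arctan2(d[1],d[0])))
    d/=np.linalg.norm(d);print("orig from pivot",pv[:2]+.105*d,"from tips",m[:2]-.140*d)
f=np.array([np.cos(np.radians(-12.89)),np.sin(np.radians(-12.89))]);n=np.array([-f[1],f[0]]);M=np.array([.6046,-.187])
for z in(.081,.092):
  for q in((336.6,170.5),(333,184.3)):
    p=onz("top",*q,z)[:2]-M;print("boat",z,p@f,p@n)
# side crop: dark end (270,290),(200,220) ; mouth centre (393,345)
for q in((275,292),(205,215)):
    p=onz("side",245+q[0]/7,120+q[1]/7,.088)[:2]-M;print("side boat",p@f,p@n)
p=onz("side",245+393/7,120+345/7,.1)[:2]-M;print("side mouth",p@f,p@n)
for nm,q,z in(("waste",(414,281),.206),("jar",(264,163),.08),("sample",(208,157),.11)):print(nm,onz("top",*q,z))
goal(.506,.053,.35,-8)
E
```

```text
[0.38737981 0.07163243 0.028     ] [0.63395978 0.04401066 0.02      ] [0.62800597 0.0061917  0.02      ] [0.63098287 0.02510118 0.02      ] len 0.24800727582873253 gap 0.03828474085074855
yaw -10.813952942917004
orig from pivot [0.49051518 0.05193228] from tips [0.49346905 0.05136805]
boat 0.081 0.1206906964889218 -0.003226895851444965
boat 0.081 0.0751605144187096 -0.0019288694885782798
boat 0.092 0.11718213732730817 -0.0027223470093693716
boat 0.092 0.07199728996819818 -0.0014341658423407415
side boat 0.06906143598891763 0.004496390750340374
side boat 0.12524931372079806 -0.005072377402527492
side mouth 0.003291940325670576 -0.003465786968810135
waste [ 0.37833417 -0.40744323  0.206     ]
jar [0.74276721 0.00699868 0.08      ]
sample [0.74990994 0.17627115 0.11      ]
t 0.1 slide [ 495.8 -486.    54.7] dr [-1.600e-03  3.000e-04  4.694e-01]
```

{"api": "servo_tool", "payload": {
  "increments": [
    {"slide":[241,-245,0],"dr":[0,0,0.26],"jaw":0},
    {"slide":[241,-245,0],"dr":[0,0,0.26],"jaw":0},
    {"slide":[241,-245,0],"dr":[0,0,0.26],"jaw":0},
    {"slide":[241,-245,0],"dr":[0,0,0.26],"jaw":0},
    {"slide":[241,-245,0],"dr":[0,0,0.26],"jaw":0},
    {"slide":[241,-245,0],"dr":[0,0,0.26],"jaw":0},
    {"slide":[241,-245,0],"dr":[0,0,0.26],"jaw":0},
    {"slide":[482,-489,100],"dr":[0,0,0.518],"jaw":0.2},
    {"slide":[482,-489,100],"dr":[0,0,0.518],"jaw":0.2},
    {"slide":[482,-489,100],"dr":[0,0,0.518],"jaw":0.2},
    {"slide":[482,-489,100],"dr":[0,0,0.518],"jaw":0.2},
    {"slide":[482,-489,100],"dr":[0,0,0.518],"jaw":0.2},
    {"slide":[482,-489,100],"dr":[0,0,0.518],"jaw":0.2},
    {"slide":[482,-489,100],"dr":[0,0,0.518],"jaw":0.2},
    {"slide":[482,-489,100],"dr":[0,0,0.518],"jaw":0.2},
    {"slide":[482,-489,100],"dr":[0,0,0.518],"jaw":0.2},
    {"slide":[482,-489,100],"dr":[0,0,0.518],"jaw":0.2},
    {"slide":[482,-489,100],"dr":[0,0,0.518],"jaw":0.2},
    {"slide":[482,-489,100],"dr":[0,0,0.518],"jaw":0.2},
    {"slide":[482,-489,100],"dr":[0,0,0.518],"jaw":0.2}
  ]
}}

```text
t: 2.1
tool_pos: [0.4919, 0.0501, 0.3052]
orientation: [3.127, -0.298, 0.001]
force: [0.4, 0.1, -0.6]
opening: 0.0737
gripper_force: 0.0
```

```bash
python3 -c "
from goal import *
s=read_state();print(s['tool_pos'],s['opening'],s['q'].round(2));goal(.492,.0517,.195,-10.8)"
```

```text
[0.49194711 0.05009839 0.30524932] 0.07371241376541796 [-0.   -0.09  1.89 -0.    1.33  1.76]
t 2.1 slide [ -0.4  -1.6 110.2] dr [-0.0001 -0.0009 -0.0013]
```

{"api": "servo_tool", "payload": {
  "increments": [
    {"slide":[0,-1.5,40],"dr":[0,0,0],"jaw":0.2},
    {"slide":[0,-1.5,80],"dr":[0,0,0],"jaw":0.2},
    {"slide":[0,-1.5,100],"dr":[0,0,0],"jaw":0.2},
    {"slide":[0,-1.5,106],"dr":[0,0,0],"jaw":0.2},
    {"slide":[0,-1.5,110],"dr":[0,0,0],"jaw":0.3},
    {"slide":[0,-1.5,110],"dr":[0,0,0],"jaw":0.4},
    {"slide":[0,-1.5,110],"dr":[0,0,0],"jaw":0.48},
    {"slide":[0,-1.5,110],"dr":[0,0,0],"jaw":0.52},
    {"slide":[0,-1.5,110],"dr":[0,0,0],"jaw":0.56},
    {"slide":[0,-1.5,110],"dr":[0,0,0],"jaw":0.585},
    {"slide":[0,-1.5,110],"dr":[0,0,0],"jaw":0.585},
    {"slide":[0,-1.5,110],"dr":[0,0,0],"jaw":0.585},
    {"slide":[0,-1.5,110],"dr":[0,0,0],"jaw":0.585}
  ],
  "force": 25
}}

```text
t: 3.4
tool_pos: [0.4931, 0.0527, 0.1961]
orientation: [-3.127, 0.295, -0.004]
force: [-0.4, 0.6, 6.8]
opening: 0.039
gripper_force: 11.1
```

{"api": "servo_tool", "payload": {
  "increments": [
    {"slide":[0,0,-3],"dr":[0,0,0],"jaw":0.585},
    {"slide":[0,0,-8],"dr":[0,0,0],"jaw":0.585},
    {"slide":[0,0,-20],"dr":[0,0,0],"jaw":0.585},
    {"slide":[0,0,-40],"dr":[0,0,0],"jaw":0.585},
    {"slide":[0,0,-60],"dr":[0,0,0],"jaw":0.585},
    {"slide":[0,0,-80],"dr":[0,0,0],"jaw":0.585},
    {"slide":[0,0,-95],"dr":[0,0,0],"jaw":0.585},
    {"slide":[0,0,-100],"dr":[0,0,0],"jaw":0.585},
    {"slide":[0,0,-100],"dr":[0,0,0],"jaw":0.585},
    {"slide":[0,0,-100],"dr":[0,0,0],"jaw":0.585}
  ]
}}

```text
t: 4.4
tool_pos: [0.4919, 0.0525, 0.2939]
orientation: [3.128, -0.295, -0.002]
force: [-0.6, -0.8, -0.6]
opening: 0.0386
gripper_force: 9.5
```

```bash
python3 - <<'E'
from goal import *
s=read_state();print(s['tool_pos'],s['force'],s['wrist_torque'],s['q'].round(2))
o=np.zeros((500,780,3),np.uint8)
for n in("top","side"):
    i,d=read_camera(n);np.save(n+"_i1.npy",i);np.save(n+"_d1.npy",d)
    p,R,t=cam(n);c=R@np.array([.55,.04,.11])+t;u,v=int(c[0]/c[2]*p["fx"]+p["cx"]),int(c[1]/c[2]*p["fy"]+p["cy"]);print(n,u,v)
    o[:,(0 if n=="top" else 390):][:,:385]=cv2.resize(i[v-50:v+50,u-38:u+39],(385,500),interpolation=cv2.INTER_CUBIC)[:,:,::-1]
cv2.imwrite("pics/lift.png",o)
E
```

```text
[0.49192929 0.05254353 0.29392834] [-0.56796297 -0.8366612  -0.56508004] [0.09250971 0.0312283  0.00195839] [ 0.   -0.07  1.9   0.    1.31  1.76]
top 251 222
side 273 226
```

View pics/lift.png

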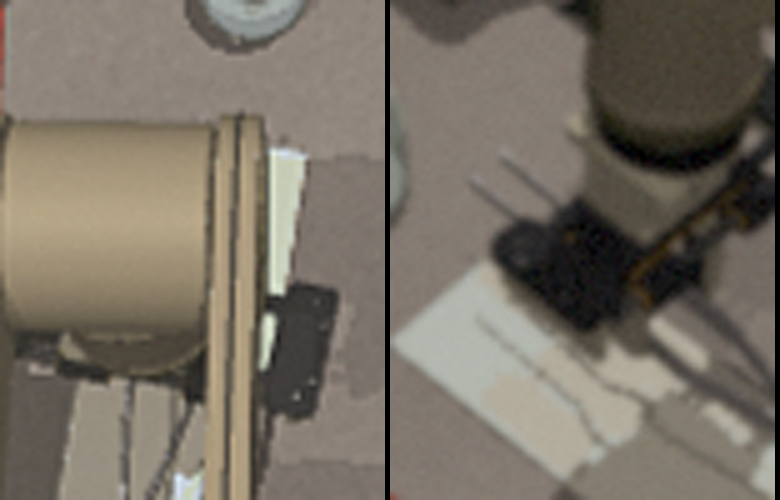

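The side crop shows the tongs held and lifted, with tips at about (251,212) and (257.6,206.6) in the full image. The arm hides them from the top camera. Next I compare these with the predicted position and the depth.

```bash
python3 - <<'E'
from goal import *
d=np.load("side_d1.npy");w=cloud("side",d)
p,R,t=cam("side")
m=(w[...,2]>.085)&(w[...,2]<.15);m[:200]=0;m[222:]=0;m[:,:245]=0;m[:,264:]=0
P=w[m];print(len(P))
yaw=np.radians(-10.8);f=np.array([np.cos(yaw),np.sin(yaw)]);n=np.array([-f[1],f[0]]);o=np.array([.4919,.0525])
Q=np.c_[(P[:,:2]-o)@f,(P[:,:2]-o)@n,P[:,2]]*1000
for r in Q[np.argsort(-Q[:,0])][::3]:print(r.round(1))
def proj(x):
    c=R@x+t;return (c[:2]/c[2]*[p["fx"],p["fy"]]+[p["cx"],p["cy"]]).round(1)
for s in(1,-1):
    for z in (.109,.119):print(proj(np.r_[o+.14*f+s*n*.011,z]))
E
```

```text
51
[137.9   8.8 117.6]
[136.4  10.4 115.9]
[135.5   7.5 114.1]
[132.1 -12.4 112.9]
[131.5 -15.6 110.7]
[128.5  10.2 114. ]
[127.3  11.1 120.3]
[125.4   9.  120.1]
[123.5 -12.2 120.9]
[121.  -13.4 112.9]
[118.1  12.3 116.3]
[117.    9.8 110.4]
[115.2 -11.9 119.6]
[112.8   9.6 118.8]
[110.8  11.5 117.8]
[106.9   7.6 117.8]
[102.7  11.5 120.8]
[250.  212.9]
[249.9 210.7]
[255.7 208.6]
[255.6 206.4]
```

The tongs are level and centred, with the jaws at the expected place. Next I move to 15 mm in front of the mouth, backing off first.

```bash
python3 -c "
from goal import *
goal(.4535,-.1524,.268,-12.89)"
```

```text
t 4.5 slide [  0.8 208.5  25.5] dr [0.0005 0.0022 0.0368]
```

{"api": "servo_tool", "payload": {
  "increments": [
    {"slide":[-15,0,0],"dr":[0,0,0],"jaw":0.585},
    {"slide":[-30,10,0],"dr":[0,0,0.01],"jaw":0.585},
    {"slide":[-40,30,5],"dr":[0,0,0.02],"jaw":0.585},
    {"slide":[-40,55,10],"dr":[0,0,0.037],"jaw":0.585},
    {"slide":[-40,80,15],"dr":[0,0,0.037],"jaw":0.585},
    {"slide":[-40,105,20],"dr":[0,0,0.037],"jaw":0.585},
    {"slide":[-40,130,25],"dr":[0,0,0.037],"jaw":0.585},
    {"slide":[-40,155,25],"dr":[0,0,0.037],"jaw":0.585},
    {"slide":[-40,180,25],"dr":[0,0,0.037],"jaw":0.585},
    {"slide":[-40,198,25],"dr":[0,0,0.037],"jaw":0.585},
    {"slide":[-30,208.5,25.5],"dr":[0,0.002,0.037],"jaw":0.585},
    {"slide":[-10,208.5,25.5],"dr":[0,0.002,0.037],"jaw":0.585},
    {"slide":[0,208.5,25.5],"dr":[0,0.002,0.037],"jaw":0.585},
    {"slide":[1,208.5,25.5],"dr":[0,0.002,0.037],"jaw":0.585},
    {"slide":[1,208.5,25.5],"dr":[0,0.002,0.037],"jaw":0.585}
  ]
}}

```text
t: 6.0
tool_pos: [0.454, -0.152, 0.2686]
orientation: [-3.122, 0.352, -0.001]
force: [-0.4, -0.2, -0.8]
opening: 0.0388
gripper_force: 9.5
```

```bash
python3 - <<'E'
from goal import *
goal(.4535,-.1524,.268,-12.89)
s=read_state();print(s['tool_pos'],s['force'],s['opening'])
o=np.zeros((500,780,3),np.uint8)
for n in("top","side"):
    i,d=read_camera(n);np.save(n+"_i2.npy",i);np.save(n+"_d2.npy",d)
    p,R,t=cam(n);c=R@np.array([.605,-.187,.1])+t;u,v=int(c[0]/c[2]*p["fx"]+p["cx"]),int(c[1]/c[2]*p["fy"]+p["cy"]);print(n,u,v)
    o[:,(0 if n=="top" else 390):][:,:385]=cv2.resize(i[v-40:v+60,u-38:u+39],(385,500),interpolation=cv2.INTER_CUBIC)[:,:,::-1]
cv2.imwrite("pics/pre.png",o)
E
```

```text
t 6.0 slide [-0.4  0.5  0.6] dr [-0.0004 -0.0003  0.0005]
[ 0.45396276 -0.15203757  0.26861194] [-0.42425794 -0.22294454 -0.84097533] 0.03875904417435286
top 327 205
side 300 170
```

View pics/pre.png

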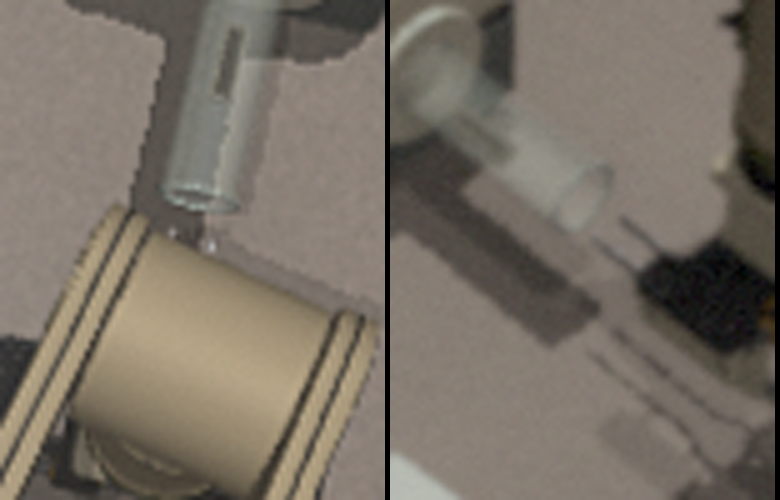

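The top crop puts the tips at about (323.4,211) and (330.6,213.6) and the rim centre at (329.3,205). In the side crop the tips are at about (303.4,178) and (309,173.6) and the mouth centre at (301,170).

```bash
python3 - <<'E'
from goal import *
f=np.array([np.cos(np.radians(-12.89)),np.sin(np.radians(-12.89))]);n=np.array([-f[1],f[0]]);M=np.array([.6046,-.187])
def pr(l,nm,u,v,z):
    p=onz(nm,u,v,z)[:2]-M;print(l,(p@f*1000).round(1),(p@n*1000).round(1))
T=lambda a,b:(289+a/5,165+b/5); S=lambda a,b:(262+(a-390)/5,130+b/5)
pr("top tipL","top",*T(172,232),.094);pr("top tipR","top",*T(208,245),.094)
pr("top mouth L","top",*T(163,190),.1);pr("R","top",*T(241,210),.1)
pr("top boat near","top",*T(222,97),.091);pr("top boat far","top",*T(236,30),.091)
pr("side tipL","side",*S(597,241),.092);pr("side tipR","side",*S(626,219),.092)
pr("side mouth top edge","side",*S(597,165),.125);pr("side mouth bot","side",*S(573,233),.075)
pr("L","side",*S(556,222),.1);pr("R","side",*S(612,178),.1)
# top-cam bright tip blobs and depth
d=np.load("side_d2.npy");w=cloud("side",d);m=np.zeros(d.shape,bool);m[168:188,298:318]=1
Q=np.c_[(w[...,:2]-M)@f,(w[...,:2]-M)@n,w[...,2]][m]*1000
Q=Q[(Q[:,2]>75)&(Q[:,2]<125)&(Q[:,0]<-5)];print(Q[np.argsort(-Q[:,0])][:24].round(1))
E
```

```text
top tipL -17.4 8.5
top tipR -20.1 -14.2
top mouth L 5.0 19.6
R 4.1 -28.4
top boat near 72.3 -2.7
top boat far 115.7 -1.9
side tipL -22.2 11.7
side tipR -21.5 -13.8
side mouth top edge 1.2 -9.5
side mouth bot 2.7 6.7
L 0.5 24.3
R 3.3 -26.0Traceback (most recent call last):
  File "<stdin>", line 14, in <module>
IndexError: boolean index did not match indexed array along axis 1; size of axis is 1680 but size of corresponding boolean axis is 560
```

Laterally the jaws line up with the mouth and boat to about 1 mm. I insert slowly and watch the force.

{"api": "servo_tool", "payload": {
  "increments": [
    {"slide":[4,0.3,0],"dr":[0,0,0],"jaw":0.585},
    {"slide":[10,0.3,0],"dr":[0,0,0],"jaw":0.585},
    {"slide":[16,0.3,0],"dr":[0,0,0],"jaw":0.585},
    {"slide":[22,0.3,0],"dr":[0,0,0],"jaw":0.585},
    {"slide":[28,0.3,0],"dr":[0,0,0],"jaw":0.585},
    {"slide":[34,0.3,0],"dr":[0,0,0],"jaw":0.585},
    {"slide":[40,0.3,0],"dr":[0,0,0],"jaw":0.585},
    {"slide":[46,0.3,0],"dr":[0,0,0],"jaw":0.585},
    {"slide":[52,0.3,0],"dr":[0,0,0],"jaw":0.585},
    {"slide":[58,0.3,0],"dr":[0,0,0],"jaw":0.585},
    {"slide":[64,0.3,0],"dr":[0,0,0],"jaw":0.585},
    {"slide":[70,0.3,0],"dr":[0,0,0],"jaw":0.585},
    {"slide":[72,0.3,0],"dr":[0,0,0],"jaw":0.585},
    {"slide":[72,0.3,0],"dr":[0,0,0],"jaw":0.585}
  ]
}}

```text
t: 7.5
tool_pos: [0.5246, -0.1689, 0.2694]
orientation: [3.122, -0.353, 0.003]
force: [-0.0, 0.8, -0.9]
opening: 0.0388
gripper_force: 9.3
```

```bash
python3 - <<'E'
from goal import *
s=read_state();print(s['tool_pos'],s['force'],s['wrist_torque'],s['opening'])
o=np.zeros((500,780,3),np.uint8)
for n in("top","side"):
    i,d=read_camera(n)
    p,R,t=cam(n);c=R@np.array([.645,-.197,.1])+t;u,v=int(c[0]/c[2]*p["fx"]+p["cx"]),int(c[1]/c[2]*p["fy"]+p["cy"]);print(n,u,v)
    o[:,(0 if n=="top" else 390):][:,:385]=cv2.resize(i[v-35:v+35,u-27:u+27],(385,500),interpolation=cv2.INTER_CUBIC)[:,:,::-1]
cv2.imwrite("pics/in.png",o)
E
```

```text
[ 0.52462997 -0.16887992  0.26935898] [-0.00517494  0.81104421 -0.90041767] [0.02612942 0.00576695 0.04087967] 0.038824864155773915
top 330 193
side 291 162
```

View pics/in.png

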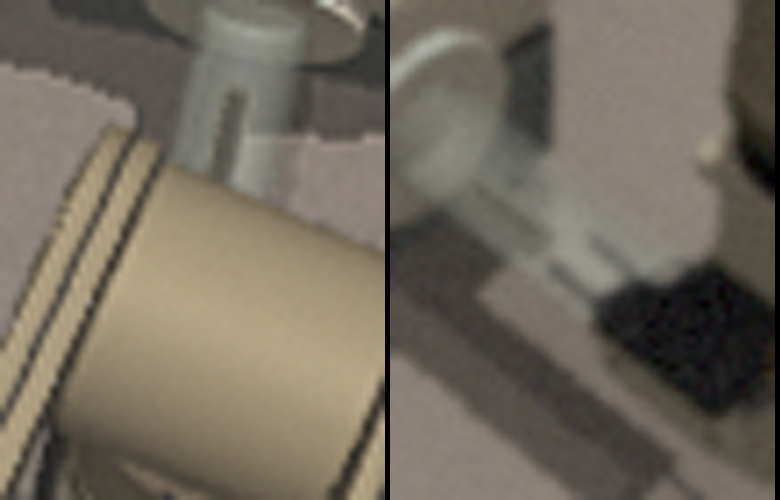

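Side crop: the tips are inside the tube at full-image (287,164)/(292.5,161), about 11 mm short of the boat's near end, and there is no contact force. I advance another 28 mm and squeeze gently.

{"api": "servo_tool", "payload": {
  "increments": [
    {"slide":[4,0,0.5],"dr":[0,0,0],"jaw":0.585},
    {"slide":[8,0,1],"dr":[0,0,0],"jaw":0.585},
    {"slide":[12,0,1],"dr":[0,0,0],"jaw":0.585},
    {"slide":[16,0,1],"dr":[0,0,0],"jaw":0.585},
    {"slide":[20,0,1],"dr":[0,0,0],"jaw":0.585},
    {"slide":[24,0,1],"dr":[0,0,0],"jaw":0.585},
    {"slide":[28,0,1],"dr":[0,0,0],"jaw":0.585},
    {"slide":[28,0,1],"dr":[0,0,0],"jaw":0.585},
    {"slide":[28,0,1],"dr":[0,0,0],"jaw":0.595},
    {"slide":[28,0,1],"dr":[0,0,0],"jaw":0.605},
    {"slide":[28,0,1],"dr":[0,0,0],"jaw":0.615},
    {"slide":[28,0,1],"dr":[0,0,0],"jaw":0.625},
    {"slide":[28,0,1],"dr":[0,0,0],"jaw":0.635},
    {"slide":[28,0,1],"dr":[0,0,0],"jaw":0.635},
    {"slide":[28,0,1],"dr":[0,0,0],"jaw":0.635}
  ]
}}

```text
t: 9.1
tool_pos: [0.5516, -0.175, 0.2684]
orientation: [3.122, -0.353, 0.003]
force: [-0.5, -0.1, 0.3]
opening: 0.0359
gripper_force: 24.9
```

```bash
python3 - <<'E'
from goal import *
s=read_state();print(s['tool_pos'],s['force'],s['wrist_torque'],s['opening'],s['gripper_force'])
o=np.zeros((500,780,3),np.uint8)
for n in("top","side"):
    i,d=read_camera(n)
    p,R,t=cam(n);c=R@np.array([.665,-.202,.1])+t;u,v=int(c[0]/c[2]*p["fx"]+p["cx"]),int(c[1]/c[2]*p["fy"]+p["cy"]);print(n,u,v)
    o[:,(0 if n=="top" else 390):][:,:385]=cv2.resize(i[v-35:v+35,u-27:u+27],(385,500),interpolation=cv2.INTER_CUBIC)[:,:,::-1]
cv2.imwrite("pics/grip.png",o)
E
```

```text
[ 0.55162612 -0.17504398  0.26843008] [-0.48229923 -0.11825512  0.27162674] [ 0.15328948 -0.00076954  0.15766339] 0.03586632710797959 24.944186210632324
top 332 186
side 287 159
```

View pics/grip.png

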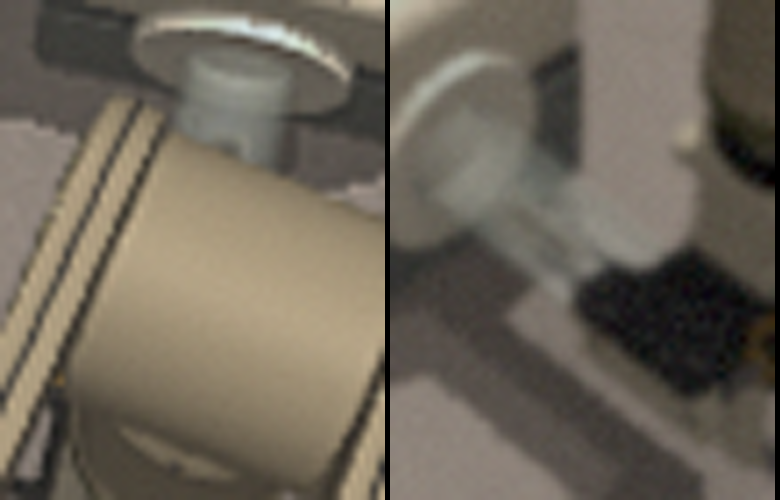

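The boat is gripped: opening 35.9 mm at 25 N, and its far end (337.5,170.6) has not moved. I lift 3 mm and draw it out.

{"api": "servo_tool", "payload": {
  "increments": [
    {"slide":[0,0,-1],"dr":[0,0,0],"jaw":0.635},
    {"slide":[0,0,-2],"dr":[0,0,0],"jaw":0.635},
    {"slide":[0,0,-3],"dr":[0,0,0],"jaw":0.635},
    {"slide":[-3,0,-3],"dr":[0,0,0],"jaw":0.635},
    {"slide":[-9,0,-3],"dr":[0,0,0],"jaw":0.635},
    {"slide":[-17,0,-3],"dr":[0,0,0],"jaw":0.635},
    {"slide":[-27,0,-3],"dr":[0,0,0],"jaw":0.635},
    {"slide":[-37,0,-3],"dr":[0,0,0],"jaw":0.635},
    {"slide":[-47,0,-3],"dr":[0,0,0],"jaw":0.635},
    {"slide":[-57,0,-3],"dr":[0,0,0],"jaw":0.635},
    {"slide":[-67,0,-3],"dr":[0,0,0],"jaw":0.635},
    {"slide":[-77,0,-3],"dr":[0,0,0],"jaw":0.635},
    {"slide":[-87,0,-3],"dr":[0,0,0],"jaw":0.635},
    {"slide":[-97,0,-3],"dr":[0,0,0],"jaw":0.635},
    {"slide":[-107,0,-3],"dr":[0,0,0],"jaw":0.635},
    {"slide":[-117,0,-3],"dr":[0,0,0],"jaw":0.635},
    {"slide":[-127,0,-3],"dr":[0,0,0],"jaw":0.635},
    {"slide":[-137,0,-3],"dr":[0,0,0],"jaw":0.635},
    {"slide":[-145,0,-3],"dr":[0,0,0],"jaw":0.635},
    {"slide":[-150,0,-3],"dr":[0,0,0],"jaw":0.635}
  ]
}}

```text
t: 11.2
tool_pos: [0.4047, -0.1414, 0.2711]
orientation: [3.122, -0.353, 0.003]
force: [0.1, -0.3, -1.6]
opening: 0.0356
gripper_force: 25.0
```

{"api": "servo_tool", "payload": {
  "increments": [
    {"slide":[0,0,0],"dr":[0,0,0],"jaw":0.635},
    {"slide":[0,0,0],"dr":[0,0,0],"jaw":0.635},
    {"slide":[0,0,-5],"dr":[0,0,0],"jaw":0.635},
    {"slide":[0,0,-15],"dr":[0,0,0],"jaw":0.635},
    {"slide":[0,0,-30],"dr":[0,0,0],"jaw":0.635},
    {"slide":[0,0,-42],"dr":[0,0,0],"jaw":0.635},
    {"slide":[0,0,-50],"dr":[0,0,0],"jaw":0.635},
    {"slide":[0,0,-50],"dr":[0,0,0],"jaw":0.635}
  ]
}}

```text
t: 12.0
tool_pos: [0.4059, -0.1418, 0.3229]
orientation: [3.121, -0.353, 0.008]
force: [-0.1, -0.4, -1.8]
opening: 0.0358
gripper_force: 25.0
```

```bash
python3 - <<'E'
from goal import *
s=read_state();print(s['tool_pos'],s['force'],s['wrist_torque'],s['opening'],s['gripper_force'],s['q'].round(2))
f=np.array([np.cos(np.radians(-12.89)),np.sin(np.radians(-12.89))]);P=s["tool_pos"][:2]
o=np.zeros((500,780,3),np.uint8)
for n in("top","side"):
    i,d=read_camera(n);np.save(n+"_i3.npy",i);np.save(n+"_d3.npy",d)
    p,R,t=cam(n);c=R@np.r_[P+.13*f,.14]+t;u,v=int(c[0]/c[2]*p["fx"]+p["cx"]),int(c[1]/c[2]*p["fy"]+p["cy"]);print(n,u,v)
    o[:,(0 if n=="top" else 390):][:,:385]=cv2.resize(i[v-35:v+35,u-27:u+27],(385,500),interpolation=cv2.INTER_CUBIC)[:,:,::-1]
cv2.imwrite("pics/out.png",o)
goal(.446,.27,.33,20)
E
```

```text
[ 0.40594117 -0.14184434  0.32293102] [-0.08607839 -0.36712126 -1.7682376 ] [0.07887566 0.03752351 0.03045431] 0.03578798359163552 24.959761798381805 [-0.46 -0.3   2.04  0.    1.39  1.34]
top 323 227
side 319 174
t 12.1 slide [ -52.3 -410.2   -9. ] dr [ 0.0007 -0.0022 -0.5743]
```

View pics/out.png

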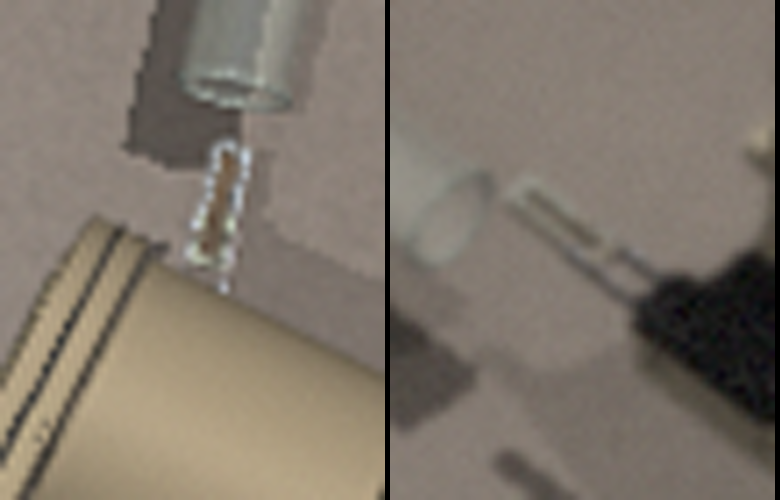

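The boat is out and straight in the jaws; in the top crop its length runs from (337,212) to (333,229). Next I check its height and tilt from depth.

```bash
python3 - <<'E'
from goal import *
f=np.array([np.cos(np.radians(-12.89)),np.sin(np.radians(-12.89))]);n=np.array([-f[1],f[0]]);P=np.array([.40594,-.14184])
for nm in("top","side"):
    w=cloud(nm,np.load(nm+"_d3.npy")).reshape(-1,3);w=w[~np.isnan(w[:,0])]
    a=(w[:,:2]-P)@f*1000;b=(w[:,:2]-P)@n*1000;z=w[:,2]*1000
    m=(a>100)&(a<185)&(abs(b)<15)&(z>110)&(z<165);print(nm,m.sum(),a[m].max(),"b",np.median(b[m]))
    for lo in range(100,185,10):
        k=m&(a>=lo)&(a<lo+10)
        if k.sum():print(lo,k.sum(),np.percentile(z[k],[10,50,90]).round(1),np.median(b[k]).round(1))
E
```

```text
top 105 175.27381557874105 b -3.7581997302681893
110 1 [149.9 149.9 149.9] -12.2
120 17 [140.1 146.3 150.1] -4.4
130 22 [138.6 145.1 148. ] -4.7
140 18 [137.3 141.1 145.8] -2.7
150 19 [135.8 141.3 148.2] -4.5
160 16 [137.7 140.1 150.6] -3.9
170 12 [137.8 143.  150.5] -2.8
side 146 175.17714388835563 b -2.2389472844150946
100 15 [139.6 144.  148.7] 6.6
110 16 [139.4 144.4 148.4] -7.3
120 25 [138.3 144.8 149.1] -2.0
130 22 [136.8 143.8 149.7] -5.6
140 16 [135.  139.8 146.4] -5.2
150 20 [136.7 141.5 147.7] -2.6
160 21 [136.6 141.2 145.3] -5.1
170 11 [137.6 143.2 145.5] -1.6
```

{"api": "servo_tool", "payload": {
  "increments": [
    {"slide":[-1,-5,0],"dr":[0,0,-0.01],"jaw":0.635},
    {"slide":[-2,-16,0],"dr":[0,0,-0.03],"jaw":0.635},
    {"slide":[-4,-34,0],"dr":[0,0,-0.05],"jaw":0.635},
    {"slide":[-7,-57,0],"dr":[0,0,-0.08],"jaw":0.635},
    {"slide":[-10,-82,0],"dr":[0,0,-0.115],"jaw":0.635},
    {"slide":[-14,-107,0],"dr":[0,0,-0.15],"jaw":0.635},
    {"slide":[-17,-132,0],"dr":[0,0,-0.185],"jaw":0.635},
    {"slide":[-20,-157,0],"dr":[0,0,-0.22],"jaw":0.635},
    {"slide":[-23,-182,0],"dr":[0,0,-0.255],"jaw":0.635},
    {"slide":[-26,-207,0],"dr":[0,0,-0.29],"jaw":0.635},
    {"slide":[-30,-232,0],"dr":[0,0,-0.325],"jaw":0.635},
    {"slide":[-33,-257,0],"dr":[0,0,-0.36],"jaw":0.635},
    {"slide":[-36,-282,0],"dr":[0,0,-0.395],"jaw":0.635},
    {"slide":[-39,-307,0],"dr":[0,0,-0.43],"jaw":0.635},
    {"slide":[-42,-332,0],"dr":[0,0,-0.465],"jaw":0.635},
    {"slide":[-45,-357,0],"dr":[0,0,-0.5],"jaw":0.635},
    {"slide":[-48,-379,0],"dr":[0,0,-0.53],"jaw":0.635},
    {"slide":[-50,-396,0],"dr":[0,0,-0.555],"jaw":0.635},
    {"slide":[-52,-407,0],"dr":[0,0,-0.57],"jaw":0.635},
    {"slide":[-52,-410,0],"dr":[0,0,-0.574],"jaw":0.635}
  ]
}}

```text
t: 14.1
tool_pos: [0.4459, 0.2707, 0.3208]
orientation: [3.093, 0.548, 0.002]
force: [0.4, -0.0, -1.3]
opening: 0.0355
gripper_force: 25.0
```

{"api": "servo_tool", "payload": {
  "increments": [
    {"slide":[0,0,0],"dr":[0,0,0],"jaw":0.635},
    {"slide":[0,0,5],"dr":[0,0,0],"jaw":0.635},
    {"slide":[0,0,15],"dr":[0,0,0],"jaw":0.635},
    {"slide":[0,0,27],"dr":[0,0,0],"jaw":0.635},
    {"slide":[0,0,38],"dr":[0,0,0],"jaw":0.635},
    {"slide":[0,0,47],"dr":[0,0,0],"jaw":0.635},
    {"slide":[0,0,50],"dr":[0,0,0],"jaw":0.635},
    {"slide":[0,0,50],"dr":[0,0,0],"jaw":0.635},
    {"slide":[0,0,50],"dr":[0,0,0],"jaw":0.635}
  ]
}}

```text
t: 15.0
tool_pos: [0.4465, 0.2698, 0.2714]
orientation: [3.093, 0.545, 0.004]
force: [0.7, 0.4, -0.4]
opening: 0.0358
gripper_force: 25.0
```

```bash
python3 - <<'E'
from goal import *
s=read_state();print(s['tool_pos'],s['force'],s['wrist_torque'],s['opening'],s['gripper_force'])
goal(.4457,.2697,.2635,20)
f=np.array([np.cos(np.radians(20)),np.sin(np.radians(20))]);n=np.array([-f[1],f[0]]);P=s["tool_pos"][:2]
for nm in("top","side"):
    i,d=read_camera(nm);w=cloud(nm,d).reshape(-1,3);w=w[~np.isnan(w[:,0])]
    a=(w[:,:2]-P)@f*1000;b=(w[:,:2]-P)@n*1000;z=w[:,2]*1000
    m=(a>115)&(a<185)&(abs(b)<15)&(z>81)&(z<110);q=np.c_[a,b,z][m];print(nm,m.sum())
    if m.sum():print(q.mean(0),np.percentile(q,[2,98],axis=0).round(1).tolist(),np.polyfit(q[:,0],q[:,2],1))
E
```

```text
[0.4464826  0.26978115 0.27135387] [ 0.6959707   0.43146313 -0.44038246] [ 0.01390696  0.03672103 -0.02118941] 0.03582241040306369 24.959716200828552
t 15.0 slide [-0.8 -0.2  7.9] dr [ 0.001  -0.0021 -0.0002]
top 66
[151.97224085  -5.96886996  90.43623636] [[121.6, -13.7, 82.3], [174.4, 2.5, 100.3]] [ -0.10701371 106.69934897]
side 170
[145.72064945  -2.04836715  91.95710754] [[116.7, -10.7, 84.7], [173.8, 8.3, 99.1]] [-5.62048329e-02  1.00147312e+02]
```

{"api": "servo_tool", "payload": {
  "increments": [
    {"slide":[0,0,2],"dr":[0,0,0],"jaw":0.635},
    {"slide":[0,0,4],"dr":[0,0,0],"jaw":0.635},
    {"slide":[0,0,6],"dr":[0,0,0],"jaw":0.635},
    {"slide":[0,0,7],"dr":[0,0,0],"jaw":0.635},
    {"slide":[0,0,7.5],"dr":[0,0,0],"jaw":0.635},
    {"slide":[0,0,8],"dr":[0,0,0],"jaw":0.635},
    {"slide":[0,0,8],"dr":[0,0,0],"jaw":0.635},
    {"slide":[0,0,8],"dr":[0,0,0],"jaw":0.635}
  ]
}}

```text
t: 15.9
tool_pos: [0.4464, 0.2697, 0.2631]
orientation: [3.093, 0.545, 0.003]
force: [-0.2, -0.9, -1.5]
opening: 0.0355
gripper_force: 25.0
```

{"api": "servo_tool", "payload": {
  "increments": [
    {"slide":[0,0,0.5],"dr":[0,0,0],"jaw":0.635},
    {"slide":[0,0,1],"dr":[0,0,0],"jaw":0.635},
    {"slide":[0,0,1],"dr":[0,0,0],"jaw":0.635}
  ]
}}

```text
t: 16.2
tool_pos: [0.4464, 0.2697, 0.2621]
orientation: [3.093, 0.545, 0.003]
force: [-0.2, 0.4, 0.5]
opening: 0.0356
gripper_force: 25.0
```

{"api": "servo_tool", "payload": {
  "increments": [
    {"slide":[0,0,0.5],"dr":[0,0,0],"jaw":0.635},
    {"slide":[0,0,0.5],"dr":[0,0,0],"jaw":0.635}
  ]
}}

```text
t: 16.4
tool_pos: [0.4464, 0.2697, 0.2616]
orientation: [3.093, 0.545, 0.003]
force: [0.2, -0.2, -0.5]
opening: 0.0356
gripper_force: 25.0
```

```bash
python3 - <<'E'
from goal import *
for k in range(4):
    s=read_state();print(s['force'].round(2),s['wrist_torque'].round(3));read_camera("top")
E
```

```text
[ 0.2  -0.23 -0.51] [-0.026 -0.081 -0.023]
[ 0.25 -0.09 -0.99] [ 0.031 -0.042  0.008]
[-0.55  0.56 -0.33] [ 0.035 -0.096 -0.011]
[ 0.7   0.91 -1.  ] [ 0.02  -0.106  0.022]
```

The wrist moment shows light contact with the pan, about 0.8 N. I release slowly to the half-squeezed opening.

{"api": "servo_tool", "payload": {
  "increments": [
    {"slide":[0,0,0],"dr":[0,0,0],"jaw":0.62},
    {"slide":[0,0,0],"dr":[0,0,0],"jaw":0.612},
    {"slide":[0,0,0],"dr":[0,0,0],"jaw":0.604},
    {"slide":[0,0,0],"dr":[0,0,0],"jaw":0.596},
    {"slide":[0,0,0],"dr":[0,0,0],"jaw":0.588},
    {"slide":[0,0,0],"dr":[0,0,0],"jaw":0.58},
    {"slide":[0,0,0],"dr":[0,0,0],"jaw":0.575},
    {"slide":[0,0,0],"dr":[0,0,0],"jaw":0.575},
    {"slide":[0,0,0],"dr":[0,0,0],"jaw":0.575},
    {"slide":[0,0,0],"dr":[0,0,0],"jaw":0.575},
    {"slide":[0,0,0],"dr":[0,0,0],"jaw":0.575},
    {"slide":[0,0,0],"dr":[0,0,0],"jaw":0.575}
  ]
}}

```text
t: 17.8
tool_pos: [0.4463, 0.2697, 0.2616]
orientation: [3.093, 0.545, 0.003]
force: [0.5, -0.2, -1.5]
opening: 0.0396
gripper_force: 8.9
```

```bash
python3 - <<'E'
from goal import *
s=read_state();print(s['tool_pos'],s['force'],s['wrist_torque'],s['opening'],s['gripper_force'])
f=np.array([np.cos(np.radians(20)),np.sin(np.radians(20))]);P=s["tool_pos"][:2]
o=np.zeros((500,780,3),np.uint8)
for n in("top","side"):
    i,d=read_camera(n)
    p,R,t=cam(n);c=R@np.r_[P+.14*f,.085]+t;u,v=int(c[0]/c[2]*p["fx"]+p["cx"]),int(c[1]/c[2]*p["fy"]+p["cy"]);print(n,u,v)
    o[:,(0 if n=="top" else 390):][:,:385]=cv2.resize(i[v-35:v+35,u-27:u+27],(385,500),interpolation=cv2.INTER_CUBIC)[:,:,::-1]
cv2.imwrite("pics/pan.png",o)
E
```

```text
[0.44632914 0.26966755 0.26155883] [ 0.47614667 -0.22843962 -1.48408058] [-0.01640108  0.0272162   0.01704548] 0.03961627724076 8.90060305595398
top 159 213
side 201 300
```

View pics/pan.png

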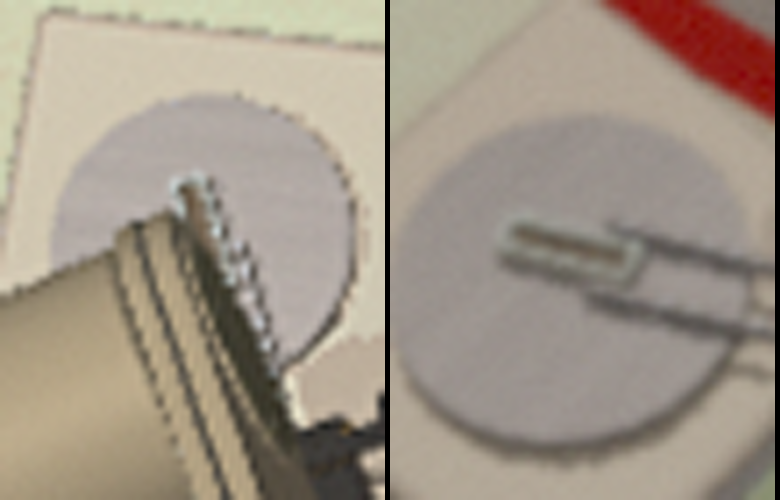

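The side crop shows the boat upright in the middle of the pan, with both jaws clear of it. I back straight off, lift, and return to the tile.

{"api": "servo_tool", "payload": {
  "increments": [
    {"slide":[-2,0,0],"dr":[0,0,0],"jaw":0.575},
    {"slide":[-5,0,0],"dr":[0,0,0],"jaw":0.575},
    {"slide":[-10,0,0],"dr":[0,0,0],"jaw":0.575},
    {"slide":[-16,0,0],"dr":[0,0,0],"jaw":0.575},
    {"slide":[-24,0,0],"dr":[0,0,0],"jaw":0.575},
    {"slide":[-32,0,0],"dr":[0,0,0],"jaw":0.575},
    {"slide":[-40,0,0],"dr":[0,0,0],"jaw":0.575},
    {"slide":[-46,0,-3],"dr":[0,0,0],"jaw":0.575},
    {"slide":[-50,0,-12],"dr":[0,0,0],"jaw":0.575},
    {"slide":[-50,0,-27],"dr":[0,0,0],"jaw":0.575},
    {"slide":[-50,0,-45],"dr":[0,0,0],"jaw":0.575},
    {"slide":[-50,0,-60],"dr":[0,0,0],"jaw":0.575},
    {"slide":[-50,0,-66],"dr":[0,0,0],"jaw":0.575},
    {"slide":[-50,0,-66],"dr":[0,0,0],"jaw":0.575}
  ]
}}

```text
t: 19.3
tool_pos: [0.3996, 0.2528, 0.329]
orientation: [-3.094, -0.545, -0.007]
force: [0.1, -1.5, -1.4]
opening: 0.0396
gripper_force: 8.9
```

```bash
python3 -c "
from goal import *
s=read_state();print(s['tool_pos'],s['opening'],s['gripper_force'])
goal(.495,.053,.26,-9)"
```

```text
[0.39958143 0.25281627 0.32900471] 0.03964260933523308 8.900938332080841
t 19.3 slide [ 21.1 220.3  69.3] dr [-4.000e-04 -4.600e-03  5.059e-01]
```

{"api": "servo_tool", "payload": {
  "increments": [
    {"slide":[0,5,0],"dr":[0,0,0.01],"jaw":0.575},
    {"slide":[1,17,0],"dr":[0,0,0.04],"jaw":0.575},
    {"slide":[3,35,0],"dr":[0,0,0.08],"jaw":0.575},
    {"slide":[5,55,0],"dr":[0,0,0.125],"jaw":0.575},
    {"slide":[7,77,0],"dr":[0,0,0.175],"jaw":0.575},
    {"slide":[9,99,0],"dr":[0,0,0.225],"jaw":0.575},
    {"slide":[11,121,0],"dr":[0,0,0.275],"jaw":0.575},
    {"slide":[13,143,0],"dr":[0,0,0.325],"jaw":0.575},
    {"slide":[15,165,5],"dr":[0,0,0.375],"jaw":0.575},
    {"slide":[17,185,15],"dr":[0,0,0.425],"jaw":0.575},
    {"slide":[19,203,30],"dr":[0,0,0.465],"jaw":0.575},
    {"slide":[21,215,45],"dr":[0,0,0.495],"jaw":0.575},
    {"slide":[21,220,58],"dr":[0,-0.004,0.506],"jaw":0.575},
    {"slide":[21,220,66],"dr":[0,-0.004,0.506],"jaw":0.575},
    {"slide":[21,220,69],"dr":[0,-0.004,0.506],"jaw":0.575},
    {"slide":[21,220,69],"dr":[0,-0.004,0.506],"jaw":0.575}
  ]
}}

```text
t: 20.9
tool_pos: [0.4939, 0.0534, 0.2583]
orientation: [3.131, -0.245, -0.005]
force: [0.3, 1.1, -1.0]
opening: 0.0397
gripper_force: 8.9
```

{"api": "servo_tool", "payload": {
  "increments": [
    {"slide":[0,0,10],"dr":[0,0,0],"jaw":0.575},
    {"slide":[0,0,25],"dr":[0,0,0],"jaw":0.575},
    {"slide":[0,0,40],"dr":[0,0,0],"jaw":0.575},
    {"slide":[0,0,50],"dr":[0,0,0],"jaw":0.575},
    {"slide":[0,0,56],"dr":[0,0,0],"jaw":0.575},
    {"slide":[0,0,59],"dr":[0,0,0],"jaw":0.575},
    {"slide":[0,0,60],"dr":[0,0,0],"jaw":0.575},
    {"slide":[0,0,60],"dr":[0,0,0],"jaw":0.575},
    {"slide":[0,0,60],"dr":[0,0,0],"jaw":0.575}
  ]
}}

```text
t: 21.8
tool_pos: [0.4945, 0.053, 0.1994]
orientation: [3.131, -0.247, -0.001]
force: [-0.2, 0.0, -2.1]
opening: 0.0401
gripper_force: 8.9
```

{"api": "servo_tool", "payload": {
  "increments": [
    {"slide":[0,0,1],"dr":[0,0,0],"jaw":0.575},
    {"slide":[0,0,2],"dr":[0,0,0],"jaw":0.575},
    {"slide":[0,0,3],"dr":[0,0,0],"jaw":0.575},
    {"slide":[0,0,3.4],"dr":[0,0,0],"jaw":0.575},
    {"slide":[0,0,3.4],"dr":[0,0,0],"jaw":0.575},
    {"slide":[0,0,3.4],"dr":[0,0,0],"jaw":0.575}
  ]
}}

```text
t: 22.4
tool_pos: [0.4943, 0.053, 0.196]
orientation: [3.131, -0.247, -0.003]
force: [-3.2, 0.9, 5.5]
opening: 0.0403
gripper_force: 8.9
```

Contact with the tile. I open slowly and then rise.

{"api": "servo_tool", "payload": {
  "increments": [
    {"slide":[0,0,-0.3],"dr":[0,0,0],"jaw":0.56},
    {"slide":[0,0,-0.3],"dr":[0,0,0],"jaw":0.54},
    {"slide":[0,0,-0.3],"dr":[0,0,0],"jaw":0.52},
    {"slide":[0,0,-0.3],"dr":[0,0,0],"jaw":0.5},
    {"slide":[0,0,-0.3],"dr":[0,0,0],"jaw":0.45},
    {"slide":[0,0,-0.3],"dr":[0,0,0],"jaw":0.35},
    {"slide":[0,0,-0.3],"dr":[0,0,0],"jaw":0.25},
    {"slide":[0,0,-0.3],"dr":[0,0,0],"jaw":0.2},
    {"slide":[0,0,-0.3],"dr":[0,0,0],"jaw":0.2},
    {"slide":[0,0,-10],"dr":[0,0,0],"jaw":0.2},
    {"slide":[0,0,-30],"dr":[0,0,0],"jaw":0.2},
    {"slide":[0,0,-70],"dr":[0,0,0],"jaw":0.2},
    {"slide":[-60,0,-115],"dr":[0,0,0],"jaw":0.2},
    {"slide":[-60,45,-160],"dr":[0,0,0],"jaw":0.2},
    {"slide":[-60,90,-180],"dr":[0,0,0],"jaw":0.2},
    {"slide":[-60,135,-180],"dr":[0,0,0],"jaw":0.2},
    {"slide":[-60,180,-180],"dr":[0,0,0],"jaw":0.2},
    {"slide":[-60,200,-180],"dr":[0,0,0],"jaw":0.2},
    {"slide":[-60,200,-180],"dr":[0,0,0],"jaw":0.2},
    {"slide":[-60,200,-180],"dr":[0,0,0],"jaw":0.2}
  ]
}}

```text
t: 24.4
tool_pos: [0.4037, -0.1354, 0.3762]
orientation: [3.131, -0.25, -0.002]
force: [0.5, 0.3, -0.2]
opening: 0.0742
gripper_force: 0.0
```

```bash
python3 - <<'E'
from h import *
s=read_state();print(s['t'],s['tool_pos'],s['opening'])
i,d=read_camera("top");cv2.imwrite("pics/final.png",cv2.resize(i[140:310,110:310],None,fx=3,fy=3)[:,:,::-1])
E
```

```text
24.4 [ 0.40372137 -0.13537576  0.37619506] 0.07416970198148606
```

View pics/final.png

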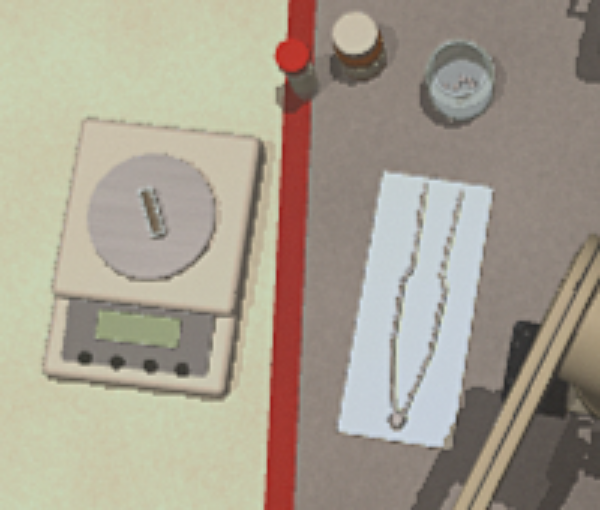

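The boat stands in the middle of the pan (crop (152,212)), the tongs lie flat on the tile (tail at (397,420)), and the jar and the two bottles beside it have not moved. I hand in the job.

```bash
python3 -c "
from plant import close_job
print(close_job())"
```

```text
the job is handed in; nothing more can be done
None
```

The boat stands upright in the middle of the balance pan, the tongs lie on the white tile, and I handed the job in about 24 s into the run; the hand-in call returned no verdict.

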